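# Pin a marionette head into its neck clamp and hold it squeezed

## Robot

A 6-joint arm with a two-finger parallel gripper is mounted at the origin on the work surface. World frame = base frame: x ahead of the robot, y to its left, z up, the work surface at z = 0. Lengths are in m, angles in rad, forces in N, time in s.
With the tool pointing down it reaches from about 0.35 to 0.775 m from the base axis. Payload 7.3 kg.
Tool frame: the origin (TCP) lies midway between the tips of the shut fingers; the grasp point (between the pads) lies robot.grasp_offset behind it (robot.grasp_offset is the distance from the TCP to the grasp point, in m); z points along the fingers, x is the direction in which the jaws open and shut, and the axes are right-handed (so a half turn about z gives the same grasp; the last joint's range is limited). The gripper opens to 92 mm and grips with 3 to 60 N. Pads are 19 mm wide; open, the fingers measure 130 mm over their backs; the gripper's body (75 mm by 190 mm) begins 47 mm behind the grasp point.
Start: joints at [-1.455, 0.342, 1.524, -0, 1.275, -0.146], TCP at [0.136, -0.507, 0.227] pointing down, gripper open.
Joint ranges: [-2.53, 2.53], [-0.77, 2.02], [0.04, 2.7], [-1, 4.14], [0.28, 2.66], [-3.11, 3.11]. Speed limits (rad/s): [2.57, 2.57, 3.14, 3.14, 3.14, 3.14].

## Interface

Orientations are given as [roll, pitch, yaw] about the fixed x, y, z axes, in that order (R = Rz(yaw) Ry(pitch) Rx(roll)).
In Python, from cell import robot gives the robot as it stands. The module is installed in compiled form; this text tells all that it offers.
- The arm moves only by the tool move_arm, never from a script. Its argument "increments" is a list of rows, each a list of 7 numbers: the finger opening in mm, from 0 to 91.8, then the shift along the tool's x, y, z in mm, then the turn, a rotation vector about the tool's x, y, z in rad. A call has 1 to 12 rows; each row shifts and turns the pose as measured when the row begins, along the tool's axes as they then stand; what a row does not reach is not made up. A row lasts 1/8 s, in which the tool goes at most 62.5 mm and 10.7 degrees, less where a joint would pass 70% of its speed; a pose out of reach is approached as far as the arm can. A call is refused whole if a number of a shift passes 62.5 or a number of a turn 0.188, either way. A call with a gripper value outside its range is refused whole. The fingers move at their own pace and stop on an object; "newtons" is the grip in N (left out, the last holds). Time passes only in rows, so rows that do not move let the fingers close. It gives the time, the measured TCP pose, the force and the opening at its end, in the units of the state.
- robot.observe(): the state, without advancing time (a new reading comes with each control period).
- robot.read_camera(name): name is "scene" or "top"; returns a dict with "img" (420x560x3 uint8, red, green, blue), "fx", "fy", "cx", "cy" (pixels), "T" (4x4, takes a point from camera to world coordinates). Camera axes: x right, y down, z forward; pixel columns grow to the right and rows downward; lengths in m; the calibration is good to about 2 mm. A picture is of the moment at which its call begins. There is no depth.
- robot.hand_in(): hands the job in, once; it reports no verdict.
Trained networks look in the newest picture that a camera, given by its name, has taken for a name from the list of things; names that differ only in an ending like _2 or _b are one class to them, and where a whole thing is asked for, a point or a joint stands for the part that bears it (a point fixed in the world has none). Each returns a list of dicts, best first, with "conf" (0 to 1); they miss things now and then, are a little off and sometimes report something else, mostly with a low value. They report only what shows in the picture. A call takes as long as a camera call. They do not tell look-alikes from the thing itself.
- robot.look_for(thing, camera): "rect" ([left, top, width, height] in pixels, round what is visible of it).
The state is a dict: "time": time; "qpos": joint angles; "qvel": joint speeds; "joint_efforts": joint torques, N m; "tool_pos": TCP position; "tool_rot": TCP orientation; "contact_force": force on the tool from outside, world axes, zero at the start; "torque": the same for the moment, N m; "opening": finger opening in m.
Only numpy, scipy, OpenCV 4.12 (cv2) and the standard library are available. Lean on these libraries where they do the work, as an engineer would, in place of code of your own. Each camera call takes 0.05 s, during which the arm holds its last target.

## Task

In the puppet workshop, swing the hinged wooden jaw of the neck clamp fully shut around the carved head's neck, then take the red-handled pin from its wooden stand and push it down through the aligned holes of the two metal ears until its brass collar sits flush on the upper ear. Then squeeze the two wooden halves together between the gripper's two fingers, one finger on the outside of each half, and finish while still holding them squeezed: do not let go. Leave the head standing in the clamp and everything else on the bench where it is.

Things in the scene. Friction and masses are not known exactly. Their poses are not given: they have to be found in the camera images.
- jig: The neck clamp's plywood base, bolted to the bench, 15 mm thick, x -65 to +55, y -88 to +132 mm. Origin on its underside below the parting plane (x = 0) of the shut clamp; z up. Vertical hinge axis at x 0, y -66 mm (brass barrel, 84 mm high). The head stands at x 0, y -30 mm, 25 mm in radius, its top 147 mm above the bench.
- fixed_half: Fixed wooden half, same origin and axes as jig: x 0 to +22, y -50 to +75, z 32 to 78 mm. Shut, the jaw covers x -22 to 0 with the same y and z: the pair is 44 mm thick in x. The stretch y +35 to +70 mm (rubber pads outside) is free for squeezing. Beyond y 75 mm lie the two metal ears, one above the other, 34 mm wide in x, y 74 to 124, z 30 to 52 mm, holes at x 0, y +103.
- jaw_angle (a joint): Angle of the swinging jaw, rad: 0 is fully shut (a hard stop, holes aligned); it grows as the jaw swings away from the fixed half towards the clamp's -x side (anticlockwise seen from above), up to 1.3. The hinge is stiff: about 1.3 N at the jaw's free end moves it and it stays where it is left.
- jaw: The swinging half (jaw). Origin on the hinge axis at bench level, z up; its y axis runs from the hinge along the jaw's inner (parting) face to the free end. In this frame its wood covers x -22 to 0 mm (outer face at x = -22), y 16 to 141 mm, z 32 to 78 mm; its ear has its hole at y 169 mm. It closes by moving its +x side towards the fixed half.
- jaw_hole (a point): Centre of the upper mouth of the hole in the jaw's ear (the upper ear, z 44 to 52 mm; 12 mm hole, slightly chamfered), 52 mm above the bench; moves with the jaw.
- fixed_hole (a point): Centre of the upper mouth of the hole in the fixed half's ear (the lower ear, z 30 to 42 mm; 13.5 mm hole), 42 mm above the bench.
- pin_handle (a point): The pin, at the middle of its upright red handle (20 mm diameter; the point is 23 mm above the underside of the brass collar and 23 mm below the handle's top). Collar 24 mm diameter, 4 mm thick, under the handle; below it a 10 mm steel shank, 32 mm long with a tapered end. z runs up the pin. It starts upright in its stand, collar on the stand's top, the point 68 mm above the bench; fully home in the clamp the point is 75 mm above the bench. 50 to 100 g.
- pin_tip (a point): The lower end of the pin's shank, 55 mm below pin_handle.
- stand: Fixed dark wooden block, 60 x 60 x 45 mm, with a 12.5 mm hole in the middle of its top that holds the pin. Origin: centre of its underside.
- head_c (a point): The carved wooden head in the clamp, middle of the head, 99 mm above its foot (114 mm above the bench). Loose: it stands on a 44 mm round foot on the clamp's base, with an 18 mm neck in the 24 mm square notch of the shut halves (3 mm play). z is up. Leave it standing.
- bust_a_c (a point): Bystander: carved head 52 mm wide, 88 mm high, standing on the mat; middle of it, 45 mm up.
- bust_b_c (a point): Bystander: a second such head; middle of it, 45 mm up.
- tape_c (a point): Bystander: cardboard tape roll lying flat, 90 mm diameter, 45 mm high; its centre.
- book: Bystander: green book with red ribbon, 150 x 110 x 22 mm; origin at the centre of its underside.
- skateboard: Bystander: puppet-sized grey skateboard lying wheels up, 215 x 55 x 44 mm; origin under its centre, long side along its x.
- mallet: Bystander: hammer lying on the bench, along its x.
Mind the look-alikes: they are no part of the job. What is shaped like the part that bears pin_handle but green or white is not meant.

How it is judged:
By the outcome, as a careful person would: the job done as asked, in the order asked, and still so for the second after the job is handed in, while the arm keeps its last pose, push and grip.
It also fails if it takes over 64 s, if anything falls off the work surface, if the arm or the gripper's body presses on something with over 40 N, if the wrist force passes 120 N, or if a joint passes its speed limit or range.

## Working session

There is one attempt and no reset: what is moved stays moved. The work goes in short steps, Python scripts to look and compute and a tool call to move; the robot and the scene stay as the last step left them, time stands still between calls to the robot, and variables do not carry over. Pictures are saved under pics/ and viewed, and the job is handed in when it is done.

Besides the shell and the picture viewer there is one more tool, called after "Call:" as name([rows], argument=value, ...), one row to a line, values as JSON. move_arm: Moves the arm, as the interface text tells. Its arguments: {"type":"object","properties":{"increments":{"type":"array"},"newtons":{"type":"number"}},"required":["increments"]}

```bash
mkdir -p pics; ls
python3 - <<'E'
from cell import robot
import cv2,numpy as np
s=robot.observe();print({k:np.round(v,3).tolist() for k,v in s.items()}, robot.grasp_offset)
for c in("scene","top"):
    d=robot.read_camera(c);cv2.imwrite(f"pics/{c}0.png",d["img"][:,:,::-1]);print(c,d["fx"],d["cx"],d["cy"],np.round(d["T"],3).tolist())
    for t in("jig","fixed_half","jaw","pin_handle","stand","head_c","tape_c","book","skateboard","mallet","bust_a_c","jaw_hole"):
        print(t,[(np.round(r["rect"]).tolist(),round(r["conf"],2)) for r in robot.look_for(t,c)][:4])
E
```

```text
pics
{'time': 0.0, 'qpos': [-1.455, 0.343, 1.525, -0.0, 1.275, -0.146], 'qvel': [-0.001, 0.001, 0.001, -0.001, -0.001, 0.001], 'joint_efforts': [0.001, -43.125, -24.423, 0.072, 0.056, -0.0], 'tool_pos': [0.136, -0.507, 0.226], 'tool_rot': [-3.141, 0.002, -1.309], 'contact_force': [-0.388, -0.278, 0.891], 'torque': [0.038, -0.022, 0.008], 'opening': 0.092} 0.0188
scene 380.64753223581226 282.1801491498565 208.0211787621194 [[-0.401, 0.632, -0.663, 1.134], [0.916, 0.281, -0.286, 0.281], [0.006, -0.722, -0.692, 0.774], [0.0, 0.0, 0.0, 1.0]]
jig [([271.0, 254.0, 106.0, 88.0], 0.87)]
fixed_half [([293.0, 271.0, 77.0, 43.0], 0.76)]
jaw [([290.0, 253.0, 79.0, 26.0], 0.63)]
pin_handle [([207.0, 192.0, 13.0, 17.0], 0.67), ([218.0, 177.0, 13.0, 21.0], 0.41), ([148.0, 188.0, 24.0, 29.0], 0.18)]
stand [([202.0, 200.0, 27.0, 30.0], 0.75)]
head_c [([299.0, 250.0, 20.0, 47.0], 0.79)]
tape_c [([167.0, 226.0, 36.0, 40.0], 0.59)]
book [([426.0, 226.0, 53.0, 54.0], 0.9)]
skateboard [([381.0, 315.0, 106.0, 55.0], 0.63)]
mallet [([123.0, 147.0, 65.0, 54.0], 0.72), ([288.0, 253.0, 83.0, 29.0], 0.26)]
bust
[... 379 characters left out ...]
], 0.56)]
jaw [([201.0, 178.0, 54.0, 38.0], 0.89)]
pin_handle [([333.0, 214.0, 8.0, 8.0], 0.62), ([310.0, 230.0, 8.0, 7.0], 0.48), ([336.0, 239.0, 11.0, 6.0], 0.48)]
stand [([322.0, 209.0, 23.0, 21.0], 0.65)]
head_c [([120.0, 170.0, 64.0, 20.0], 0.69), ([227.0, 170.0, 19.0, 17.0], 0.62)]
tape_c [([320.0, 167.0, 29.0, 27.0], 0.72)]
book [([127.0, 237.0, 46.0, 54.0], 0.79)]
skateboard [([120.0, 169.0, 67.0, 20.0], 0.65)]
mallet [([399.0, 211.0, 29.0, 77.0], 0.55)]
bust_a_c [([193.0, 171.0, 32.0, 16.0], 0.7), ([373.0, 196.0, 17.0, 15.0], 0.51), ([198.0, 175.0, 58.0, 43.0], 0.39)]
jaw_hole [([199.0, 176.0, 52.0, 43.0], 0.8), ([156.0, 208.0, 18.0, 15.0], 0.46), ([229.0, 171.0, 18.0, 20.0], 0.35)]
```

Run:
```python
import cv2
a=cv2.imread("pics/scene0.png");b=cv2.imread("pics/top0.png")
cv2.imwrite("pics/s1.png",cv2.resize(a[160:370,120:400],(800,600),interpolation=cv2.INTER_CUBIC))
cv2.imwrite("pics/t1.png",cv2.resize(b[130:310,110:350],(800,600),interpolation=cv2.INTER_CUBIC))
```

```text
(no output)
```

View pics/scene0.png

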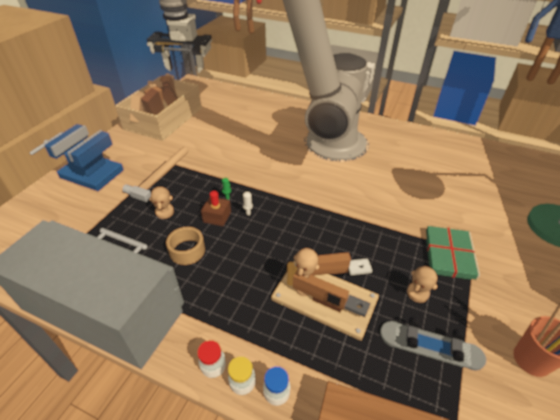

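View pics/top0.png

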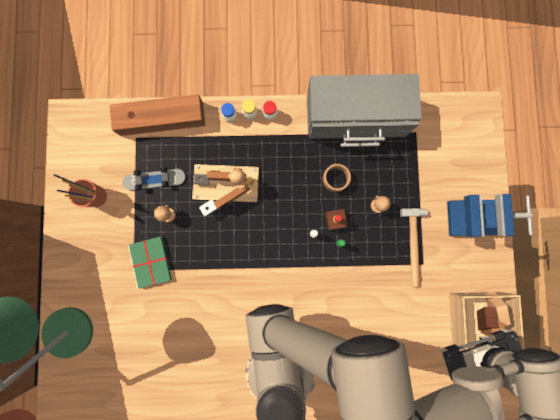

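View pics/s1.png

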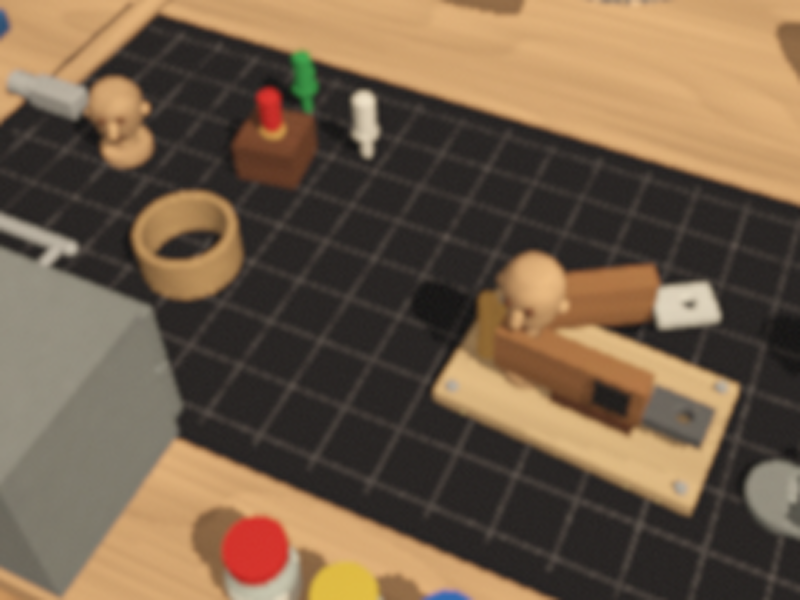

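View pics/t1.png

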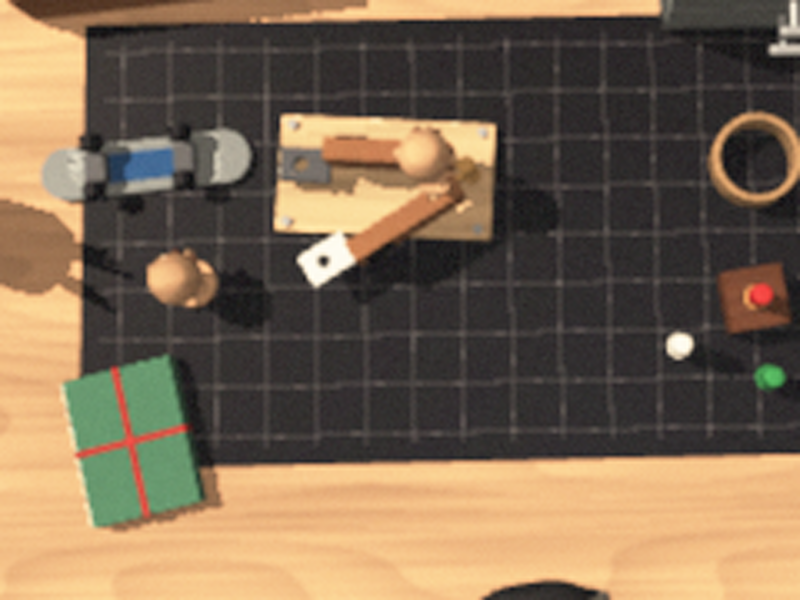

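The red pin is at scene (214,198) and top (338,218). It stands in the dark block, with a red handle and a brass collar. The look-alikes are the green pin at scene (226,187) / top (341,243), the white pin at scene (247,202) / top (314,234), and the red jar lid at scene (209,352). The clamp is open and its free end points towards +y. The fixed half is the one with the dark ear, on the +x side.

Run:
```python
import cv2
a=cv2.imread("pics/scene0.png");b=cv2.imread("pics/top0.png")
def g(im,x,y,w,h,k,n):
    o=cv2.resize(im[y:y+h,x:x+w],(w*k,h*k),interpolation=cv2.INTER_CUBIC)
    for i in range(0,w,10): cv2.putText(o,str(x+i),(i*k,8),0,.3,(0,255,255),1);cv2.line(o,(i*k,10),(i*k,14),(0,255,255),1)
    for j in range(0,h,10): cv2.putText(o,str(y+j),(0,j*k+4),0,.3,(0,255,255),1)
    cv2.imwrite("pics/"+n,o)
g(a,265,240,115,85,6,"sj.png"); g(b,185,160,80,60,9,"tj.png")
g(a,195,175,60,60,9,"sp.png"); g(b,305,200,50,50,10,"tp.png")
```

```text
(no output)
```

View pics/sj.png

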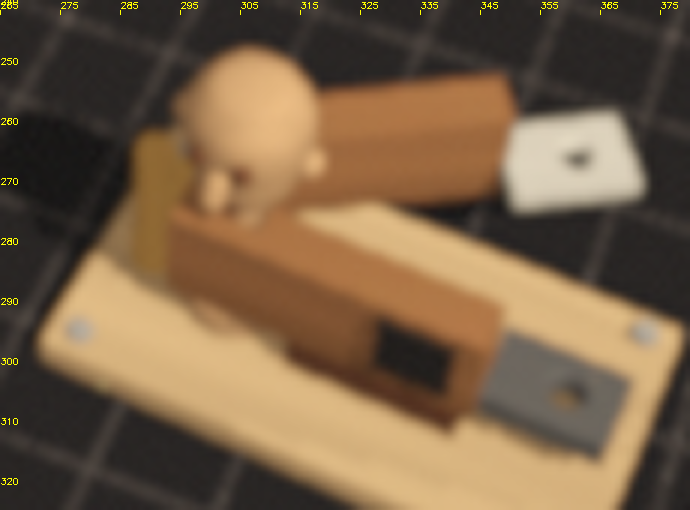

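View pics/tj.png

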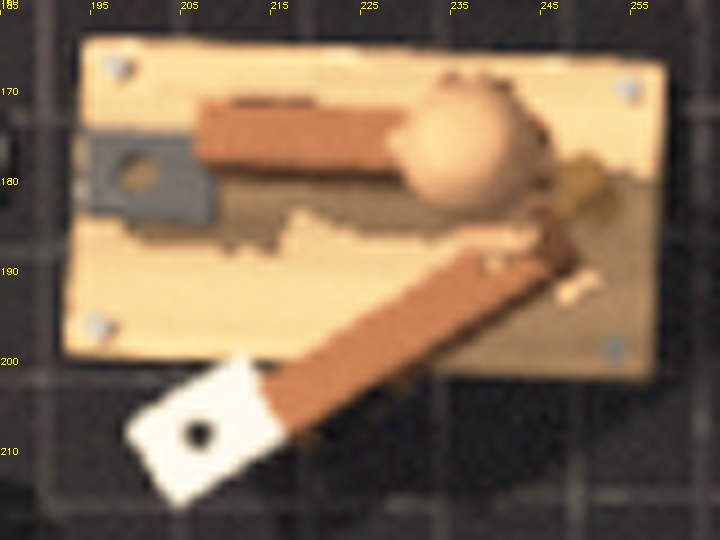

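View pics/sp.png

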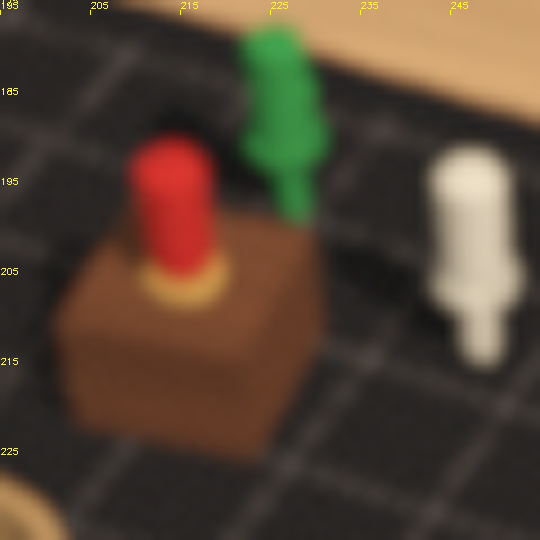

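View pics/tp.png

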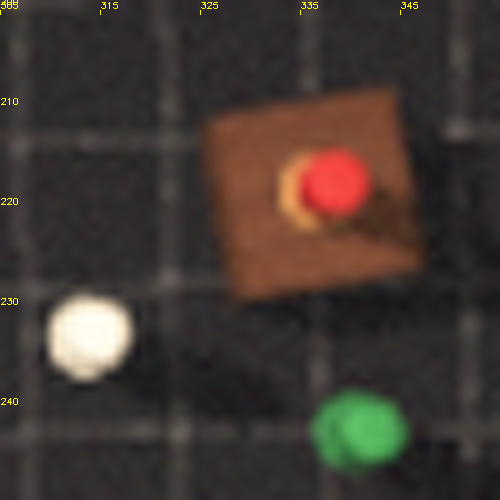

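```bash
cat > fit.py <<'E'
import numpy as np,cv2
from scipy.optimize import least_squares
from cell import robot
def cams():
    return {c:robot.read_camera(c) for c in("scene","top")}
def proj(d,P):
    T=np.linalg.inv(d["T"]);p=np.atleast_2d(P)@T[:3,:3].T+T[:3,3]
    return np.c_[d["fx"]*p[:,0]/p[:,2]+d["cx"],d["fy"]*p[:,1]/p[:,2]+d["cy"]]
def tw(par,L):
    L=np.array(L,float)/1000;c,s=np.cos(par[2]),np.sin(par[2])
    return np.c_[par[0]+c*L[:,0]-s*L[:,1],par[1]+s*L[:,0]+c*L[:,1],L[:,2]]
def px(c,o,k): return [(c[0]+.5)/k-.5+o[0],(c[1]+.5)/k-.5+o[1]]
E
python3 - <<'E'
from fit import *
C=cams()
TJ=((185,160),9);SJ=((265,240),6);TP=((305,200),10);SP=((195,175),9)
def show(name,obs,fun,x0,off=False):
    def res(x,full=False):
        r=[]
        for cam,cal,c,L in obs: r.append(proj(C[cam],fun(x,L))[0]-px(c,*cal))
        r=np.array(r)
        return r if full else r.ravel()
    s=least_squares(res,x0,loss="soft_l1",f_scale=.7,x_scale=[.01,.01,.1]+[.1]*(len(x0)-3));print(name,np.round(s.x,4))
    for o,r in zip(obs,res(s.x,True)): print("  ",o[0],o[3],np.round(r,2))
    return s.x
f3=lambda x,L:tw(x,[L])
def f4(x,L):
    if L[0]!='j': return tw(x,[L])
    a=x[3];l=L[1:];c,s=np.cos(a),np.sin(a)
    return tw(x,[(c*l[0]-s*l[1],-66+s*l[0]+c*l[1],l[2])])
obs=[("top",TJ,(82,40),(55,132,15)),("top",TJ,(665,65),(55,-88,15)),("top",TJ,(655,378),(-65,-88,15)),("top",TJ,(66,352),(-65,132,15)),
("scene",SJ,(683,325),(-65,132,15)),("scene",SJ,(40,342),(55,-88,15)),
("scene",SJ,(571,394),(0,103,42)),("top",TJ,(137,172),(0,103,42)),
("top",TJ,(200,103),(22,75,78)),("top",TJ,(200,163),(0,75,78)),("scene",SJ,(503,303),(0,75,78)),
("scene",SJ,(577,158),('j',0,169,52)),("top",TJ,(199,434),('j',0,169,52)),
("top",TJ,(262,377),('j',0,141,78)),("top",TJ,(285,438),('j',-22,141,78)),("scene",SJ,(517,112),('j',0,141,78)),("scene",SJ,(503,75),('j',-22,141,78))]
j=show("jig",obs,f4,[.45,.15,0,.5])
print("hole",tw(j,[(0,103,42)]),"jawhole",f4(j,('j',0,169,52)))
obs=[("top",TP,c,(x,y,45)) for c,x,y in [((203,120),30,30),((393,88),30,-30),((425,265),-30,-30),((240,303),-30,30)]]+[("scene",SP,c,(x,y,45)) for c,x,y in [((55,325),30,-30),((250,362),30,30),((320,225),-30,30)]]
obs+=[("top",TP,(336,183),(0,0,91)),("scene",SP,(172,155),(0,0,91))]
show("stand",obs,f3,[.4,-.14,.1])
for nm,b in (("pin only",obs[-2:]),("stand only",obs[:-2]),("top",obs[:4]),("scene",obs[4:7])):show(nm,b,f3,[.4,-.14,.1])
E
```

```text
jig [ 0.6384  0.1539 -0.0584  0.6092]
   top (55, 132, 15) [0.68 0.06]
   top (55, -88, 15) [ 0.17 -0.34]
   top (-65, -88, 15) [-0.22 -0.28]
   top (-65, 132, 15) [0.39 0.21]
   scene (-65, 132, 15) [0.2  0.34]
   scene (55, -88, 15) [ 0.1  -0.18]
   scene (0, 103, 42) [-0.29 -0.78]
   top (0, 103, 42) [0.48 0.24]
   top (22, 75, 78) [ 0.17 -0.34]
   top (0, 75, 78) [-0.21 -0.32]
   scene (0, 75, 78) [1.08 0.1 ]
   scene ('j', 0, 169, 52) [ 0.2  -0.57]
   top ('j', 0, 169, 52) [0.52 0.  ]
   top ('j', 0, 141, 78) [-0.62  0.88]
   top ('j', -22, 141, 78) [ 0.43 -0.19]
   scene ('j', 0, 141, 78) [0.17 1.46]
   scene ('j', -22, 141, 78) [0.01 0.33]
hole [[0.64437826 0.25670421 0.042     ]] jawhole [[0.54606415 0.23199443 0.052     ]]
stand [ 0.5005 -0.1929  0.157 ]
   top (30, 30, 45) [0.98 0.13]
   top (30, -30, 45) [-0.23  0.13]
   top (-30, -30, 45) [0.07 0.26]
   top (-30, 30, 45) [ 0.7 -0.3]
   scene (30, -30, 45) [1.07 0.14]
   scene (30, 30, 45) [-0.05  0.  ]
   scene (-30, 30, 45) [-0.13  0.77]
   top (0, 0, 91) [0.36 0.16]
   scene (0, 0, 91) [0.45 1.34]
pin only [ 0.5001 -0.1937  0.1   ]
   top (0, 0, 91) [0.6  0.28]
   scene (0, 0, 91) [0.27 1.18]
stand only [ 0.5005 -0.1927  0.1564]
   top (30, 30, 45) [0.92 0.11]
   top (30, -30, 45) [-0.29  0.12]
   top (-30, -30, 45) [0.01 0.25]
   top (-30, 30, 45) [ 0.64 -0.32]
   scene (30, -30, 45) [1.12 0.17]
   scene (30, 30, 45) [-0.01  0.04]
   scene (-30, 30, 45) [-0.08  0.81]
top [ 0.5007 -0.1917  0.1599]
   top (30, 30, 45) [0.57 0.1 ]
   top (30, -30, 45) [-0.65  0.05]
   top (-30, -30, 45) [-0.3   0.17]
   top (-30, 30, 45) [ 0.35 -0.34]
scene [ 0.4999 -0.1941  0.1627]
   scene (30, -30, 45) [ 0.88 -0.06]
   scene (30, 30, 45) [-0.21 -0.29]
   scene (-30, 30, 45) [-0.41  0.48]
```

```bash
cat > plan.py <<'E'
import numpy as np,sys
from scipy.spatial.transform import Rotation as R
from cell import robot
J=np.array([.6384,.1539,-.0584])
def jw(x,y):
    c,s=np.cos(J[2]),np.sin(J[2]);return np.array([J[0]+(c*x-s*y)/1e3,J[1]+(s*x+c*y)/1e3])
def jaww(a,x,y):
    c,s=np.cos(a),np.sin(a);return jw(c*x-s*y,-66+s*x+c*y)
def to(x,y,z,yaw,tilt=True,pose=None):
    "print total shift in tool frame mm, turn rotvec, from current pose"
    if pose is None:
        s=robot.observe();p=np.array(s["tool_pos"]);r=R.from_euler("xyz",s["tool_rot"])
    else: p,r=pose
    t=R.from_euler("xyz",[np.pi,0,yaw])
    d=r.inv().apply((np.array([x,y,z])-p)*1e3);w=(r.inv()*t).as_rotvec()
    n=int(np.ceil(max(abs(d).max()/60,np.linalg.norm(d)/61,np.linalg.norm(w)/.18)))
    print("total",np.round(d,1),np.round(w,3),"min rows",n)
    # rows with pose recomputed
    from scipy.spatial.transform import Slerp
    sl=Slerp([0,1],R.concatenate([r,t]))
    for i in range(n):
        a=sl(i/n);dd=a.inv().apply((np.array([x,y,z])-p)*1e3/n);ww=(a.inv()*sl((i+1)/n)).as_rotvec()
        print(np.round(dd,0).astype(int).tolist(),np.round(ww,3).tolist())
    return np.array([x,y,z]),t
E
python3 - <<'E'
from plan import *
print(jaww(.609,-81,122), jw(0,-30))
q=to(.42,-.12,.24,-.4)
x,y=jaww(.609,-81,122);print(x,y,np.hypot(x,y));to(x,y,.12,.55,pose=q)
E
```

```text
[0.50168848 0.14960314] [0.636649   0.12395114]
total [-300.4 -374.6  -13.3] [ 0.    -0.    -0.909] min rows 8
[-38, -47, -2] [0.0, -0.0, -0.114]
[-32, -51, -2] [0.0, -0.0, -0.114]
[-26, -54, -2] [0.0, -0.0, -0.114]
[-20, -57, -2] [0.0, -0.0, -0.114]
[-13, -59, -2] [0.0, -0.0, -0.114]
[-6, -60, -2] [0.0, -0.0, -0.114]
[0, -60, -2] [0.0, -0.0, -0.114]
[7, -60, -2] [0.0, -0.0, -0.114]
0.5016884840683464 0.14960313815092738 0.5235192775738071
total [ -29.7 -280.1  120. ] [-0.    0.   -0.95] min rows 6
[-5, -47, 20] [-0.0, 0.0, -0.158]
[2, -47, 20] [-0.0, 0.0, -0.158]
[10, -46, 20] [-0.0, 0.0, -0.158]
[17, -44, 20] [0.0, 0.0, -0.158]
[24, -41, 20] [-0.0, 0.0, -0.158]
[30, -36, 20] [-0.0, 0.0, -0.158]
```

Call:
move_arm([
  [0, -38, -47, -2, 0, 0, -0.114],
  [0, -32, -51, -2, 0, 0, -0.114],
  [0, -26, -54, -2, 0, 0, -0.114],
  [0, -20, -57, -2, 0, 0, -0.114],
  [0, -13, -59, -2, 0, 0, -0.114],
  [0, -6, -60, -2, 0, 0, -0.114],
  [0, 0, -60, -2, 0, 0, -0.114],
  [0, 7, -60, -2, 0, 0, -0.114],
])

```text
time: 2.4
tool_pos: [0.4232, -0.1075, 0.2435]
tool_rot: [3.14, -0.006, -0.377]
contact_force: [-0.2, -1.1, -0.7]
opening: 0.0167
```

Run:
```python
from plan import *
x,y=jaww(.609,-81,122);to(x,y,.12,.55)
```

```text
total [ -22.3 -268.2  122.9] [ 0.005 -0.004 -0.927] min rows 6
[-4, -45, 20] [0.001, -0.001, -0.154]
[3, -45, 21] [0.001, -0.001, -0.154]
[10, -44, 21] [0.001, -0.001, -0.154]
[17, -42, 21] [0.001, -0.001, -0.154]
[23, -39, 21] [0.001, -0.001, -0.154]
[29, -35, 21] [0.001, -0.001, -0.154]
```

Call:
move_arm([
  [0, -4, -45, 20, 0, 0, -0.154],
  [0, 3, -45, 21, 0, 0, -0.154],
  [0, 10, -44, 21, 0, 0, -0.154],
  [0, 17, -42, 21, 0, 0, -0.154],
  [0, 23, -39, 21, 0, 0, -0.154],
  [0, 29, -35, 21, 0, 0, -0.154],
  [0, 0, 0, 0, 0, 0, 0],
])

```text
time: 3.28
tool_pos: [0.5036, 0.1651, 0.1151]
tool_rot: [3.131, -0.006, 0.586]
contact_force: [-0.3, -0.6, -0.5]
opening: 0.0003
```

Run:
```python
from plan import *
import cv2
x,y=jaww(.609,-71,122);to(x,y,.05,.55);print(robot.observe()["qpos"])
d=robot.read_camera("scene");cv2.imwrite("pics/s2.png",cv2.resize(d["img"][130:340,200:480,::-1],(800,600)))
```

```text
total [-0.6 11.5 65.2] [ 0.011 -0.006  0.036] min rows 2
[0, 6, 33] [0.005, -0.003, 0.018]
[0, 6, 33] [0.005, -0.003, 0.018]
[ 0.17675495  0.46302375  1.67337103 -0.00918403  0.99531162 -0.40393717]
```

View pics/s2.png

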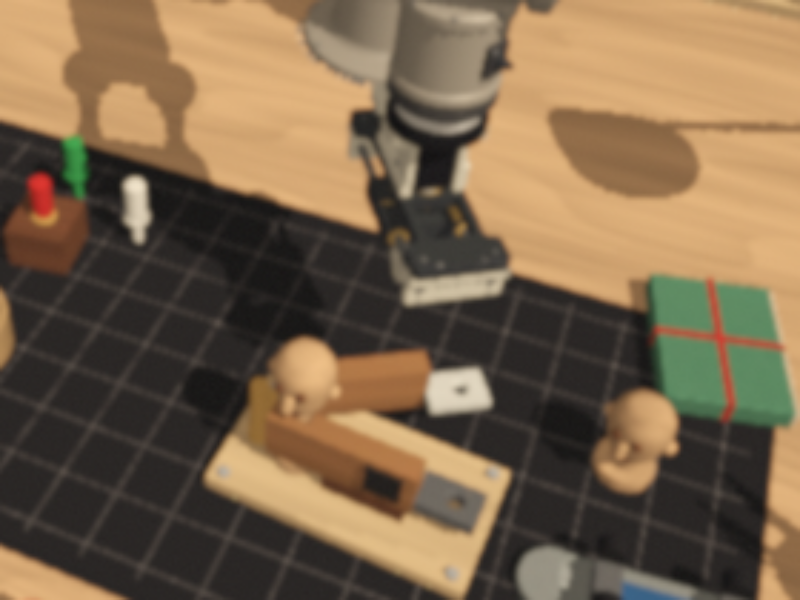

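Run:
```python
import cv2
from cell import robot
d=robot.read_camera("scene");cv2.imwrite("pics/s3.png",cv2.resize(d["img"][160:250,310:390,::-1],(640,720)[:2],interpolation=cv2.INTER_CUBIC)[:600])
from fit import *
print(proj(d,[[.5036,.1651,.1151],[.5036,.1651,.134],[.5036,.1651,.181]]))
```

```text
[[342.20829395 226.85198435]
 [343.13173407 221.31870057]
 [345.54963025 206.83058662]]
```

View pics/s3.png

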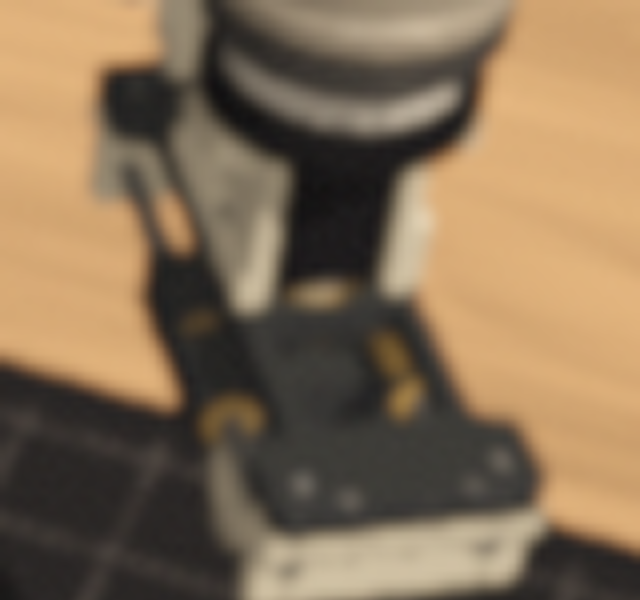

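Call:
move_arm([
  [0, 0, 6, 33, 0.005, -0.003, 0.018],
  [0, 0, 6, 33, 0.005, -0.003, 0.018],
  [0, 0, 0, 0, 0, 0, 0],
])

```text
time: 3.75
tool_pos: [0.5132, 0.1492, 0.0526]
tool_rot: [3.137, -0.007, 0.538]
contact_force: [-0.5, 0.9, 0.1]
opening: -0.0002
```

Run:
```python
from plan import *
q=None
for a,x in ((.609,-43),(.45,-41),(.25,-41),(.1,-41)):
    X,Y=jaww(a,x,122);q=to(X,Y,.05,a-.058,pose=q)
```

```text
total [28.3 -6.8  2.8] [ 0.005 -0.007 -0.014] min rows 1
[28, -7, 3] [0.005, -0.007, -0.014]
total [21.8 -4.9 -0. ] [ 0.    -0.     0.159] min rows 1
[22, -5, 0] [0.0, -0.0, 0.159]
total [25.1 -5.7 -0. ] [-0.  -0.   0.2] min rows 2
[13, -3, 0] [0.0, -0.0, 0.1]
[12, -4, 0] [0.0, -0.0, 0.1]
total [18.7 -4.7 -0. ] [ 0.   -0.    0.15] min rows 1
[19, -5, 0] [-0.0, -0.0, 0.15]
```

Call:
move_arm([
  [0, 14, -3, 1, 0, 0, 0],
  [0, 14, -4, 2, 0, 0, 0],
  [0, 11, -2, 0, 0, 0, 0.08],
  [0, 11, -3, 0, 0, 0, 0.08],
  [0, 9, -2, 0, 0, 0, 0.067],
  [0, 8, -2, 0, 0, 0, 0.067],
  [0, 8, -2, 0, 0, 0, 0.067],
  [0, 0, 0, 0, 0, 0, 0],
])

```text
time: 4.75
tool_pos: [0.58, 0.2044, 0.0588]
tool_rot: [3.14, -0.018, 0.167]
contact_force: [0.3, -0.4, -0.7]
opening: 0.0005
```

Run:
```python
from plan import *
import cv2
X,Y=jaww(.1,-41,122);to(X,Y,.05,.042)
X,Y=jaww(.0,-41,122);to(X,Y,.05,-.058)
for c,s in(("scene",np.s_[130:340,200:480]),("top",np.s_[130:280,150:350])):
  d=robot.read_camera(c);cv2.imwrite(f"pics/{c}4.png",cv2.resize(d["img"][s][:,:,::-1],(800,600)))
```

```text
total [ 8.9 -2.3  8.9] [ 0.001 -0.018  0.125] min rows 1
[9, -2, 9] [0.001, -0.018, 0.125]
total [21.6 -4.2  9.1] [ 0.    -0.018  0.225] min rows 2
[11, -2, 5] [0.0, -0.009, 0.113]
[11, -3, 4] [0.0, -0.009, 0.113]
```

View pics/scene4.png

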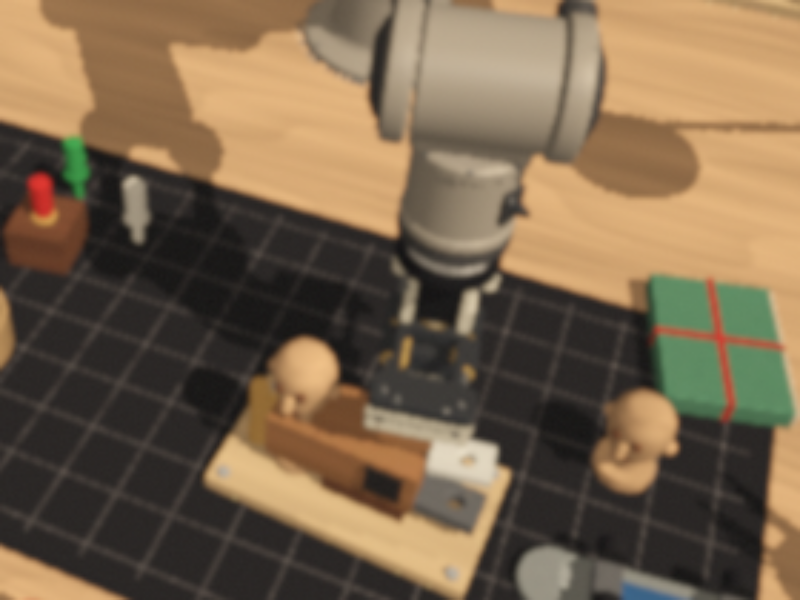

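View pics/top4.png

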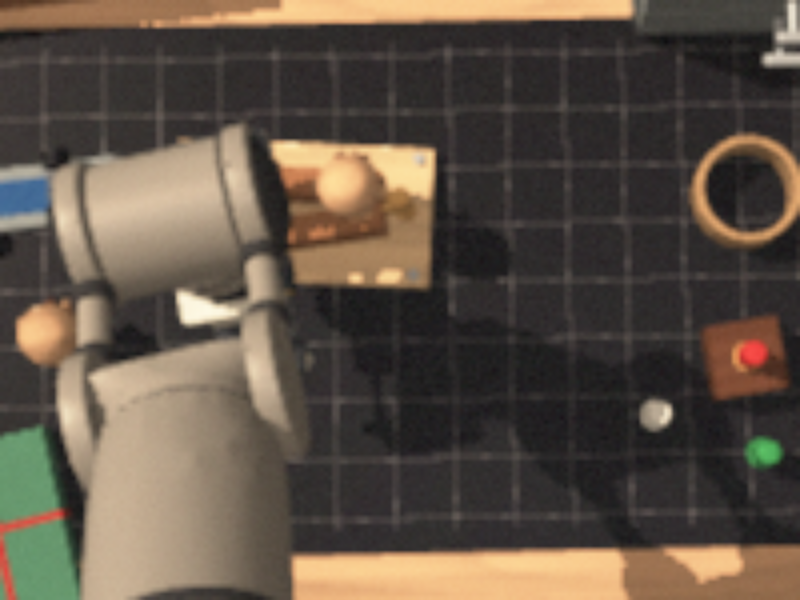

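The jaw is now about 0.2 rad open, with its ear at scene-crop (462,460). The head is upright. I'll keep pushing to the stop.

Call:
move_arm([
  [0, 8, -2, 4, 0, -0.01, 0.08],
  [0, 7, -2, 4, 0, -0.008, 0.075],
  [0, 6, -1, 0, 0, 0, 0.06],
  [0, 4, 0, 0, 0, 0, 0.01],
])

```text
time: 5.35
tool_pos: [0.6029, 0.212, 0.052]
tool_rot: [3.141, 0.002, -0.059]
contact_force: [-1.6, 1.2, 0.3]
opening: 0.0004
```

Run:
```python
from plan import *
s=robot.observe();print(s["contact_force"],s["torque"])
X,Y=jaww(.0,-41,122);to(X,Y,.05,-.058)
```

```text
[-1.62128783  1.22425722  0.26278014] [ 0.13318524  0.08912245 -0.04007581]
total [-2.1 -0.1  2. ] [ 0.     0.002 -0.001] min rows 1
[-2, 0, 2] [0.0, 0.002, -0.001]
```

Call:
move_arm([
  [0, 3, 0, 1, 0, 0, 0],
  [0, 3, 0, 0, 0, 0, 0],
])

```text
time: 5.6
tool_pos: [0.6036, 0.212, 0.0516]
tool_rot: [3.14, 0.014, -0.055]
contact_force: [-14.0, 0.8, 8.2]
opening: 0.0006
```

Call:
move_arm([
  [0, 4, 0, 0, 0, 0, 0],
  [0, 4, 0, 0, 0, 0, 0],
])

```text
time: 5.85
tool_pos: [0.6032, 0.2119, 0.0518]
tool_rot: [3.137, 0.032, -0.051]
contact_force: [-16.3, 0.3, 9.9]
opening: 0.0004
```

Hard stop at 14–16 N, so the jaw is shut. I'll back off and check.

Call:
move_arm([
  [0, -8, 0, 0, 0, -0.03, -0.005],
  [0, -20, 0, -5, 0, 0, 0],
  [30, -10, 5, -50, 0, 0, 0],
  [50, 0, 50, -35, 0, 0, 0.1],
  [50, 0, 60, -10, 0, 0, 0.1],
  [50, 0, 60, 0, 0, 0, 0.1],
  [50, 0, 60, 0, 0, 0, 0.1],
  [50, 0, 60, 0, 0, 0, 0.1],
])

```text
time: 6.85
tool_pos: [0.5009, -0.0757, 0.1644]
tool_rot: [3.11, 0.043, -0.541]
contact_force: [0.5, -0.5, -0.1]
opening: 0.0495
```

Run:
```python
from fit import *
from plan import to
C=cams()
def g(im,x,y,w,h,k,n):
    o=cv2.resize(im[y:y+h,x:x+w,::-1],(w*k,h*k),interpolation=cv2.INTER_CUBIC)
    for i in range(0,w,10): cv2.putText(o,str(x+i),(i*k,8),0,.3,(0,255,255),1)
    for j in range(0,h,10): cv2.putText(o,str(y+j),(0,j*k+4),0,.3,(0,255,255),1)
    cv2.imwrite("pics/"+n,o)
g(C["scene"]["img"],265,240,115,85,6,"sj5.png"); g(C["top"]["img"],185,160,80,60,9,"tj5.png")
to(.5005,-.1929,.16,.157-np.pi/2)
to(.5005,-.1929,.16,.157)
```

```text
total [60.4 97.1  5.2] [0.05  0.026 0.868] min rows 5
[12, 19, 1] [0.01, 0.005, 0.174]
[15, 17, 1] [0.01, 0.005, 0.174]
[18, 14, 1] [0.01, 0.005, 0.174]
[20, 11, 1] [0.01, 0.005, 0.174]
[22, 7, 1] [0.01, 0.005, 0.174]
total [60.4 97.1  5.2] [ 0.017  0.053 -0.702] min rows 4
[15, 24, 1] [0.004, 0.013, -0.176]
[11, 27, 1] [0.004, 0.013, -0.176]
[6, 28, 1] [0.004, 0.013, -0.176]
[1, 29, 1] [0.004, 0.013, -0.176]
```

View pics/sj5.png

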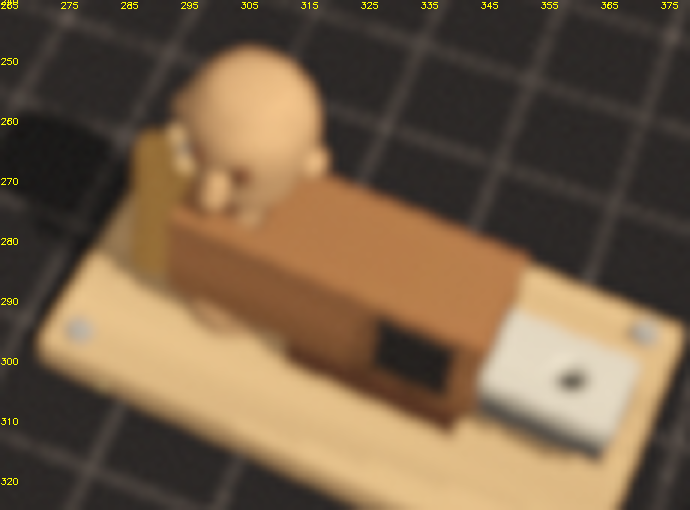

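View pics/tj5.png

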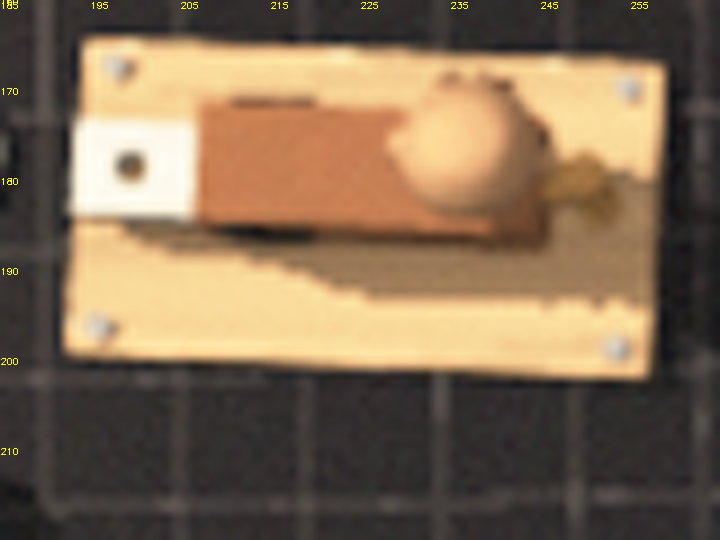

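The jaw is flush against the fixed half. The fixed_half ear is hidden under the white ear, and the hole shows at scene (360,302.8) and top (199,178). On to the pin, gripping twice at right angles to centre it.

Call:
move_arm([
  [50, 12, 19, 1, 0.01, 0.005, 0.174],
  [50, 15, 17, 1, 0.01, 0.005, 0.174],
  [50, 18, 14, 1, 0.01, 0.005, 0.174],
  [50, 20, 11, 1, 0.01, 0.005, 0.174],
  [50, 22, 7, 1, 0.01, 0.005, 0.174],
  [50, 0, 0, 0, 0, 0, 0],
])

```text
time: 7.7
tool_pos: [0.5017, -0.1955, 0.1615]
tool_rot: [-3.135, -0.003, -1.433]
contact_force: [-0.2, 0.3, -0.7]
opening: 0.0502
```

Run:
```python
from plan import *
to(.5003,-.1932,.06,.157-np.pi/2)
```

```text
total [ -2.8   1.7 101.5] [-0.007 -0.003 -0.019] min rows 2
[-1, 1, 51] [-0.003, -0.001, -0.009]
[-1, 1, 51] [-0.003, -0.001, -0.009]
```

Call:
move_arm([
  [50, -1, 1, 40, -0.004, -0.001, -0.009],
  [50, -1, 1, 30, -0.003, -0.001, -0.009],
  [50, 0, 0, 20, 0, 0, 0],
  [50, 0, 0, 10, 0, 0, 0],
  [50, 0, 0, 0, 0, 0, 0],
])

```text
time: 8.32
tool_pos: [0.5022, -0.19, 0.0607]
tool_rot: [-3.139, -0.002, -1.393]
contact_force: [0.5, -1.2, -0.3]
opening: 0.05
```

Run:
```python
from plan import *
import cv2
to(.5003,-.1932,.06,.157-np.pi/2)
d=robot.read_camera("scene");cv2.imwrite("pics/s6.png",cv2.resize(d["img"][140:250,160:280,::-1],(640,587),interpolation=cv2.INTER_CUBIC))
```

```text
total [2.8 2.4 0.7] [-0.003 -0.002  0.021] min rows 1
[3, 2, 1] [-0.003, -0.002, 0.021]
```

View pics/s6.png

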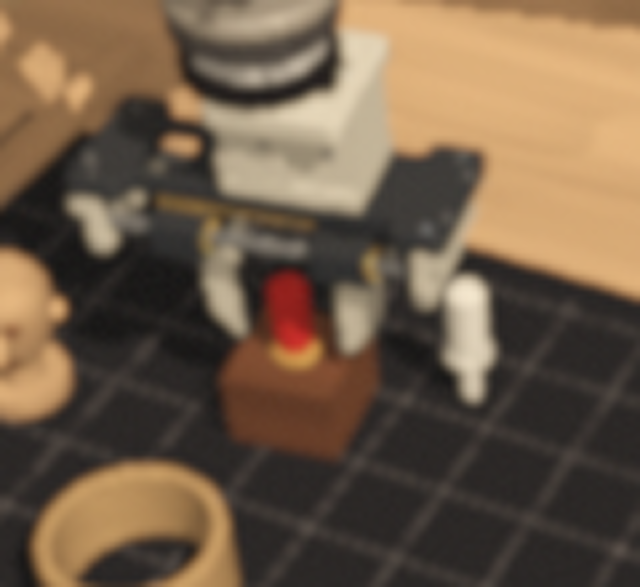

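The red handle at crop (290,310) is between the fingers, its collar is on the stand, and the white pin is clear at (470,330). I'll close gently to centre it.

Call:
move_arm([
  [50, 3, 2, 0, 0, 0, 0.02],
  [25, 0, 0, 0, 0, 0, 0],
  [15, 0, 0, 0, 0, 0, 0],
  [10, 0, 0, 0, 0, 0, 0],
  [10, 0, 0, 0, 0, 0, 0],
], newtons=6)

```text
time: 9.0
tool_pos: [0.5023, -0.1945, 0.0637]
tool_rot: [-3.134, -0.006, -1.413]
contact_force: [0.8, 0.0, -0.8]
opening: 0.0197
```

Call:
move_arm([
  [50, 0, 0, 0, 0, 0, 0],
  [50, 0, 0, 0, 0, 0, 0],
  [50, 0, 0, 1, 0, 0, -0.17],
  [50, 0, 0, 1, 0, 0, -0.17],
  [50, 0, 0, 1, 0, 0, -0.17],
  [50, 0, 0, 0, 0, 0, -0.17],
  [50, 0, 0, 0, 0, 0, -0.17],
  [50, 0, 0, 0, 0, 0, -0.17],
  [50, 0, 0, 0, 0, 0, -0.17],
  [50, 0, 0, 0, 0, 0, -0.17],
  [50, 0, 0, 0, 0, 0, 0],
])

```text
time: 10.38
tool_pos: [0.5023, -0.1943, 0.0602]
tool_rot: [3.138, -0.008, -0.01]
contact_force: [0.2, 0.0, -0.5]
opening: 0.05
```

Run:
```python
from plan import *
to(.5005,-.1945,.06,-.058)
```

```text
total [-1.8  0.3  0.2] [ 0.003 -0.008  0.048] min rows 1
[-2, 0, 0] [0.003, -0.008, 0.048]
```

Call:
move_arm([
  [50, -1, 0, 0, 0.003, -0.008, 0.048],
  [25, 0, 0, 0, 0, 0, 0],
  [10, 0, 0, 0, 0, 0, 0],
  [0, 0, 0, 0, 0, 0, 0],
  [0, 0, 0, 0, 0, 0, 0],
  [0, 0, 0, 0, 0, 0, 0],
], newtons=30)

```text
time: 11.12
tool_pos: [0.5015, -0.1942, 0.0602]
tool_rot: [3.141, -0.0, -0.068]
contact_force: [0.3, -0.7, 0.9]
opening: 0.0195
```

Run:
```python
from plan import *
s=robot.observe();print(s["tool_pos"],s["contact_force"],s["opening"])
```

```text
[ 0.50152858 -0.19424187  0.06018451] [ 0.26955595 -0.69380592  0.88461259] 0.01950370305213003
```

Call:
move_arm([
  [0, 0, 0, -15, 0, 0, 0],
  [0, 0, 0, -25, 0, 0, 0],
  [0, 0, 0, -40, 0, 0, 0],
  [0, 0, 0, -40, 0, 0, 0],
  [0, 0, 0, -35, 0, 0, 0],
  [0, 0, 0, -5, 0, 0, 0],
])

```text
time: 11.88
tool_pos: [0.5002, -0.1937, 0.2292]
tool_rot: [3.141, 0.001, -0.068]
contact_force: [-0.3, -1.0, -1.2]
opening: 0.0194
```

Run:
```python
from plan import *
import cv2
d=robot.read_camera("scene");cv2.imwrite("pics/s7.png",cv2.resize(d["img"][100:240,160:320,::-1],(640,560),interpolation=cv2.INTER_CUBIC))
print(robot.observe()["opening"])
q=to(.60,.256,.22,-.058)
```

```text
0.019147240080957136
total [  69.5 -455.2    8.1] [ 0.     0.002 -0.01 ] min rows 8
[9, -57, 1] [0.0, 0.0, -0.001]
[9, -57, 1] [0.0, 0.0, -0.001]
[9, -57, 1] [0.0, 0.0, -0.001]
[9, -57, 1] [0.0, 0.0, -0.001]
[9, -57, 1] [0.0, 0.0, -0.001]
[9, -57, 1] [0.0, 0.0, -0.001]
[9, -57, 1] [0.0, 0.0, -0.001]
[9, -57, 1] [0.0, 0.0, -0.001]
```

View pics/s7.png

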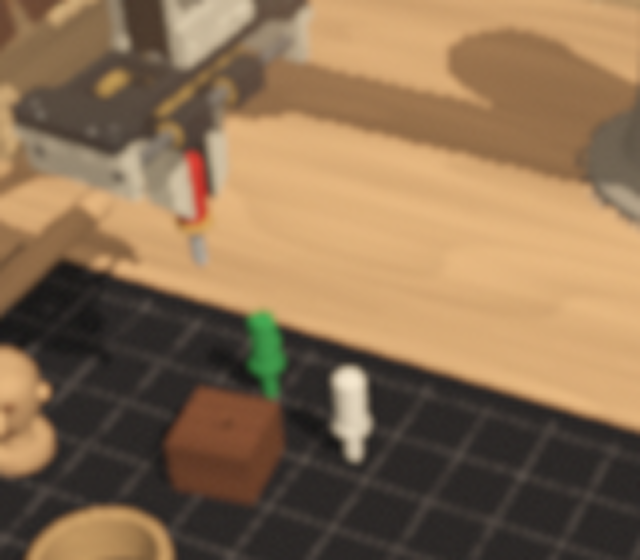

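The pin is held upright and clear of its stand. Now I'll carry it over to the clamp.

Call:
move_arm([
  [0, 9, -30, 0, 0, 0, 0],
  [0, 9, -55, 0, 0, 0, 0],
  [0, 9, -57, 1, 0, 0, 0],
  [0, 9, -57, 1, 0, 0, 0],
  [0, 9, -57, 1, 0, 0, 0],
  [0, 9, -57, 1, 0, 0, 0],
  [0, 9, -55, 1, 0, 0, 0],
  [0, 9, -45, 1, 0, 0, 0],
  [0, 5, -25, 0, 0, 0, 0],
  [0, 0, 0, 0, 0, 0, 0],
])

```text
time: 13.18
tool_pos: [0.6011, 0.2508, 0.2041]
tool_rot: [3.137, 0.033, -0.071]
contact_force: [0.0, -0.9, -0.2]
opening: 0.0192
```

Run:
```python
from plan import *
q=to(.6455,.2557,.13,-.058)
```

```text
total [46.4 -8.4 72.6] [ 0.004  0.033 -0.013] min rows 2
[23, -4, 36] [0.002, 0.016, -0.007]
[23, -4, 37] [0.002, 0.016, -0.007]
```

Call:
move_arm([
  [0, 23, -4, 20, 0.002, 0.016, -0.006],
  [0, 22, -4, 30, 0.002, 0.016, -0.006],
  [0, 2, 0, 20, 0, 0, 0],
  [0, 0, 0, 0, 0, 0, 0],
])

```text
time: 13.68
tool_pos: [0.6457, 0.2509, 0.1266]
tool_rot: [3.136, 0.008, -0.061]
contact_force: [-1.0, -0.5, -0.8]
opening: 0.0195
```

Run:
```python
from plan import *
q=to(.6455,.2557,.115,-.058)
```

```text
total [-0.4 -4.9 11.6] [ 0.005  0.008 -0.003] min rows 1
[0, -5, 12] [0.005, 0.008, -0.003]
```

Call:
move_arm([
  [0, 0, -5, 10, 0.005, 0.008, 0],
  [0, 0, 0, 5, 0, 0, 0],
  [0, 0, 0, 0, 0, 0, 0],
])

```text
time: 14.05
tool_pos: [0.6459, 0.2551, 0.1124]
tool_rot: [-3.141, -0.001, -0.062]
contact_force: [-0.2, -0.3, 0.1]
opening: 0.0195
```

```bash
cat > look.py <<'E'
from fit import *
from plan import to,R
C=cams();s=robot.observe()
p=np.array(s["tool_pos"]);r=R.from_euler("xyz",s["tool_rot"])
print(np.round(p,4),np.round(s["tool_rot"],3),np.round(s["contact_force"],1))
tip=p+r.apply([0,0,.047])
import sys
n=sys.argv[1]
for c,(x,y,w,h,k) in {"scene":(330,260,60,60,10),"top":(170,150,60,60,10)}.items():
    o=cv2.resize(C[c]["img"][y:y+h,x:x+w,::-1],(w*k,h*k),interpolation=cv2.INTER_CUBIC)
    for i in range(0,w,10): cv2.putText(o,str(x+i),(i*k,8),0,.3,(0,255,255),1)
    for j in range(0,h,10): cv2.putText(o,str(y+j),(0,j*k+4),0,.3,(0,255,255),1)
    cv2.imwrite(f"pics/{c}{n}.png",o)
    print(c,"tip px",proj(C[c],tip)[0],"tip->z52",proj(C[c],[[tip[0],tip[1],.052]])[0])
to(.6455,.2557,.109,-.058)
E
python3 look.py 8
```

```text
[0.6462 0.2552 0.1129] [-3.141e+00 -2.000e-03 -6.200e-02] [ 0.1  0.6 -0.6]
scene tip px [360.18726857 298.91062764] tip->z52 [359.25084654 302.44641724]
top tip px [199.17566368 177.07254175] tip->z52 [200.05869745 177.80426293]
total [-0.8 -0.4  3.9] [-0.001 -0.002 -0.004] min rows 1
[-1, 0, 4] [-0.001, -0.002, -0.004]
```

View pics/scene8.png

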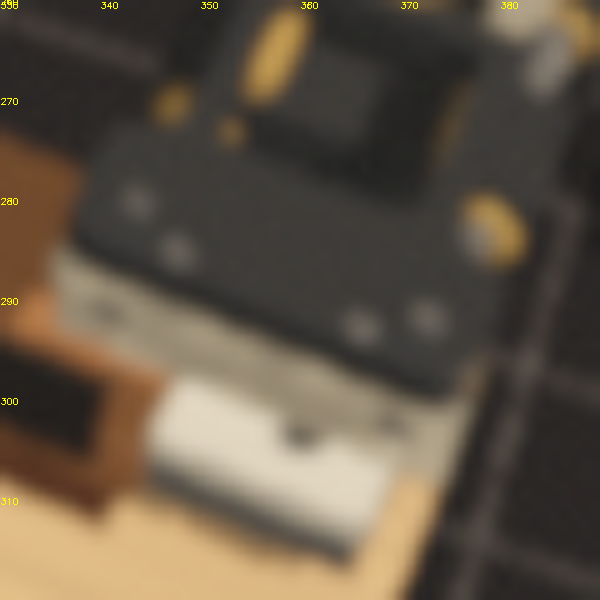

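View pics/top8.png

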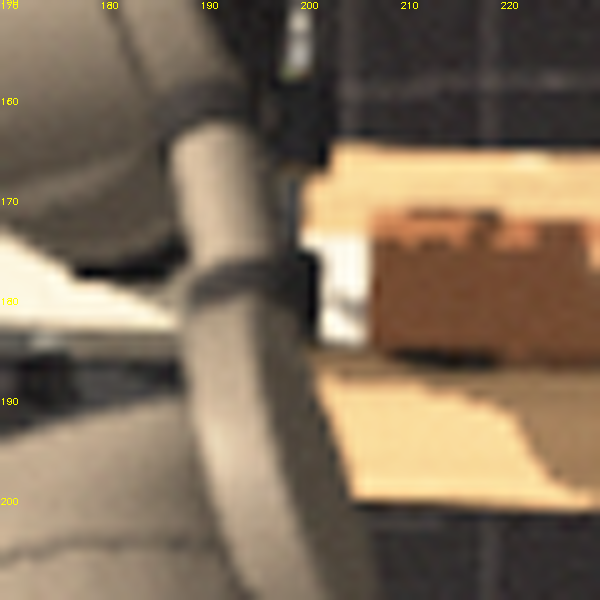

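Call:
move_arm([
  [0, -0.5, -1, 5, 0, 0, 0],
  [0, 0, -0.5, 4, 0, 0, 0],
  [0, 0, 0, 3, 0, 0, 0],
  [0, 0, 0, 3, 0, 0, 0],
])

```text
time: 14.65
tool_pos: [0.6462, 0.2572, 0.098]
tool_rot: [-3.14, -0.004, -0.061]
contact_force: [0.1, 0.1, -1.4]
opening: 0.0192
```

Call:
move_arm([
  [0, 0, 0, 2, 0, 0, 0],
  [0, 0, 0, 2, 0, 0, 0],
])

```text
time: 14.9
tool_pos: [0.6462, 0.2571, 0.0935]
tool_rot: [-3.14, -0.004, -0.061]
contact_force: [-0.3, -0.0, -0.8]
opening: 0.0191
```

Call:
move_arm([
  [0, 0, 0, 2, 0, 0, 0],
  [0, 0, 0, 2, 0, 0, 0],
])

```text
time: 15.15
tool_pos: [0.6462, 0.2571, 0.0892]
tool_rot: [-3.14, -0.004, -0.061]
contact_force: [-0.1, -0.4, -1.0]
opening: 0.0197
```

Call:
move_arm([
  [0, 0, 0, 3, 0, 0, 0],
  [0, 0, 0, 3, 0, 0, 0],
])

```text
time: 15.4
tool_pos: [0.6464, 0.2571, 0.083]
tool_rot: [-3.14, -0.004, -0.061]
contact_force: [0.9, -0.6, -1.0]
opening: 0.019
```

Call:
move_arm([
  [0, 0, 0, 3, 0, 0, 0],
  [0, 0, 0, 3, 0, 0, 0],
])

```text
time: 15.65
tool_pos: [0.6463, 0.2571, 0.0765]
tool_rot: [-3.14, -0.004, -0.061]
contact_force: [-0.3, -0.4, -0.4]
opening: 0.0194
```

Call:
move_arm([
  [0, 0, 0, 3, 0, 0, 0],
  [0, 0, 0, 3, 0, 0, 0],
])

```text
time: 15.9
tool_pos: [0.6463, 0.2572, 0.07]
tool_rot: [-3.14, -0.004, -0.061]
contact_force: [-0.5, -0.5, -1.6]
opening: 0.0191
```

Call:
move_arm([
  [0, 0, 0, 2, 0, 0, 0],
  [0, 0, 0, 2, 0, 0, 0],
])

```text
time: 16.15
tool_pos: [0.6465, 0.2572, 0.0669]
tool_rot: [-3.14, -0.004, -0.061]
contact_force: [-4.4, -1.4, 13.2]
opening: 0.0193
```

Call:
move_arm([
  [0, 0, 0, 2, 0, 0, 0],
  [0, 0, 0, 3, 0, 0, 0],
])

```text
time: 16.4
tool_pos: [0.6466, 0.2573, 0.0669]
tool_rot: [-3.14, -0.006, -0.061]
contact_force: [-7.3, -2.2, 17.7]
opening: 0.0193
```

Seated at the expected height of z 0.067, with 13–18 N reaction. Releasing.

Call:
move_arm([
  [30, 0, 0, 0, 0, 0, 0],
  [50, 0, 0, 0, 0, 0, 0],
  [50, 0, 0, 0, 0, 0, 0],
  [50, 0, 0, 0, 0, 0, 0],
  [50, 0, 0, -15, 0, 0, 0],
  [50, 0, 0, -30, 0, 0, 0],
  [80, 0, 0, -45, 0, 0, 0],
  [80, -40, 0, -30, 0, 0, 0],
  [80, -60, 0, 0, 0, 0, 0],
  [80, -60, 0, 0, 0, 0, 0],
])

```text
time: 17.65
tool_pos: [0.4868, 0.2667, 0.1936]
tool_rot: [-3.136, -0.013, -0.065]
contact_force: [1.0, 0.3, 0.8]
opening: 0.0796
```

```bash
sed -i 's/^to(.*//' look.py; python3 look.py 9
```

```text
[0.4815 0.2666 0.1929] [-3.139 -0.006 -0.061] [ 0.2 -1.   0.7]
scene tip px [389.24366114 224.36929299] tip->z52 [381.60303928 250.78017242]
top tip px [189.88262741 226.16507648] tip->z52 [196.62348052 227.56148773]
```

View pics/scene9.png

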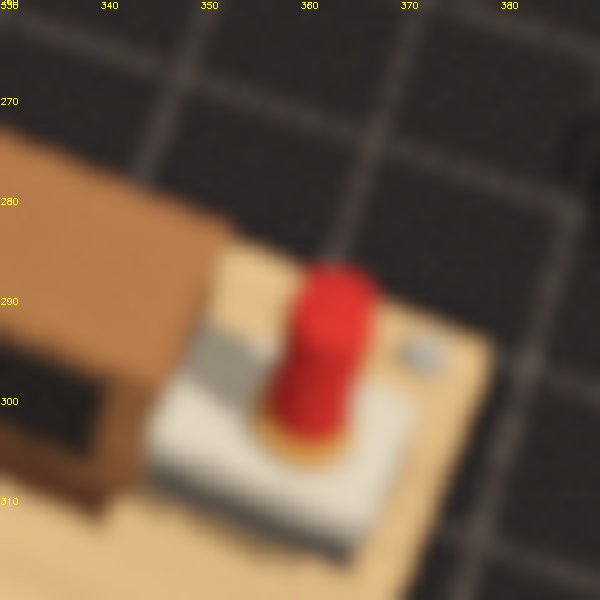

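View pics/top9.png

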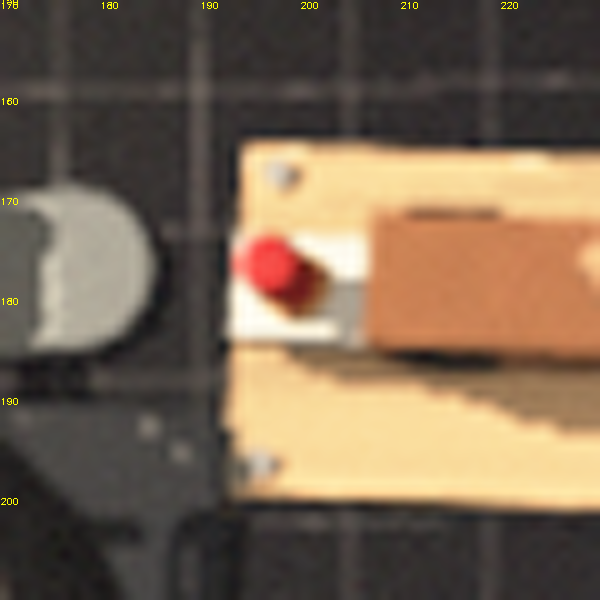

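The pin is home: the brass collar sits on the white ear at scene (360,304), upright, and the jaw is shut. Moving to the squeeze position.

```bash
sed -i 's/^J=.*/J=np.array([.6403,.1544,-.0584])/' plan.py
python3 - <<'E'
from plan import *
x,y=jw(0,53);print(x,y);to(x,y,.17,-.058)
E
```

```text
0.6433934409057829 0.20730964584423553
total [165.1  49.3  23.8] [-0.003 -0.006 -0.003] min rows 3
[55, 16, 8] [-0.001, -0.002, -0.001]
[55, 16, 8] [-0.001, -0.002, -0.001]
[55, 17, 8] [-0.001, -0.002, -0.001]
```

Call:
move_arm([
  [85, 40, 16, 0, 0, 0, 0],
  [85, 50, 16, 5, 0, 0, 0],
  [85, 45, 12, 5, 0, 0, 0],
  [85, 22, 3, 5, 0, 0, 0],
  [85, 0, 0, 0, 0, 0, 0],
])

```text
time: 18.38
tool_pos: [0.6423, 0.2094, 0.1852]
tool_rot: [-3.136, -0.016, -0.059]
contact_force: [-0.4, -0.1, -0.9]
opening: 0.0847
```

Run:
```python
from plan import *
x,y=jw(0,53);to(x,y,.10,-.058)
```

```text
total [-0.1  2.5 85.2] [-0.006 -0.016 -0.001] min rows 2
[0, 1, 43] [-0.003, -0.008, -0.0]
[0, 1, 43] [-0.003, -0.008, -0.0]
```

Call:
move_arm([
  [85, 0, 1, 35, -0.003, -0.008, 0],
  [85, 0, 1, 35, -0.003, -0.008, 0],
  [85, 0, 0, 8, 0, 0, 0],
  [85, 0, 0, 0, 0, 0, 0],
])

```text
time: 18.88
tool_pos: [0.6432, 0.2092, 0.1104]
tool_rot: [-3.14, -0.005, -0.058]
contact_force: [0.4, -0.5, 0.9]
opening: 0.0848
```

Run:
```python
from plan import *
x,y=jw(0,53);to(x,y,.041,-.058)
```

```text
total [-0.   2.  69.4] [-0.001 -0.005  0.001] min rows 2
[0, 1, 35] [-0.001, -0.002, 0.0]
[0, 1, 35] [-0.001, -0.002, 0.0]
```

Call:
move_arm([
  [85, 0, 1, 20, 0, -0.003, 0],
  [85, 0, 1, 20, 0, -0.002, 0],
  [85, 0, 0, 15, 0, 0, 0],
  [85, 0, 0, 10, 0, 0, 0],
  [85, 0, 0, 0, 0, 0, 0],
])

```text
time: 19.5
tool_pos: [0.6448, 0.2081, 0.0456]
tool_rot: [-3.139, -0.006, -0.057]
contact_force: [0.1, -0.8, -0.3]
opening: 0.085
```

Run:
```python
from plan import *
x,y=jw(0,53);to(x,y,.041,-.058)
```

```text
total [-1.3  0.9  4.6] [-0.003 -0.006  0.001] min rows 1
[-1, 1, 5] [-0.003, -0.006, 0.001]
```

Call:
move_arm([
  [85, -1.3, 1, 4, -0.002, -0.006, 0],
  [60, 0, 0, 0, 0, 0, 0],
  [50, 0, 0, 0, 0, 0, 0],
  [40, 0, 0, 0, 0, 0, 0],
  [40, 0, 0, 0, 0, 0, 0],
  [40, 0, 0, 0, 0, 0, 0],
], newtons=20)

```text
time: 20.25
tool_pos: [0.6434, 0.2075, 0.0433]
tool_rot: [-3.14, 0.0, -0.057]
contact_force: [-3.5, -0.0, 2.0]
opening: 0.0437
```

Call:
move_arm([
  [20, -0.3, 0, 0, 0, 0, 0],
  [20, 0, 0, 0, 0, 0, 0],
  [20, 0, 0, 0, 0, 0, 0],
  [20, 0, 0, 0, 0, 0, 0],
], newtons=40)

```text
time: 20.75
tool_pos: [0.6434, 0.2075, 0.0433]
tool_rot: [-3.14, -0.0, -0.058]
contact_force: [0.2, 0.4, -0.0]
opening: 0.0436
```

Run:
```python
from cell import robot
import cv2
for c in("scene","top"):
  d=robot.read_camera(c);cv2.imwrite(f"pics/{c}10.png",d["img"][:,:,::-1])
  if c=="scene":cv2.imwrite("pics/s10z.png",cv2.resize(d["img"][200:340,250:430,::-1],(720,560),interpolation=cv2.INTER_CUBIC))
s=robot.observe();print(s["contact_force"],s["opening"],s["time"])
```

```text
[ 0.0244665  -0.0302481   1.29359397] 0.04370690199655864 20.85
```

View pics/s10z.png

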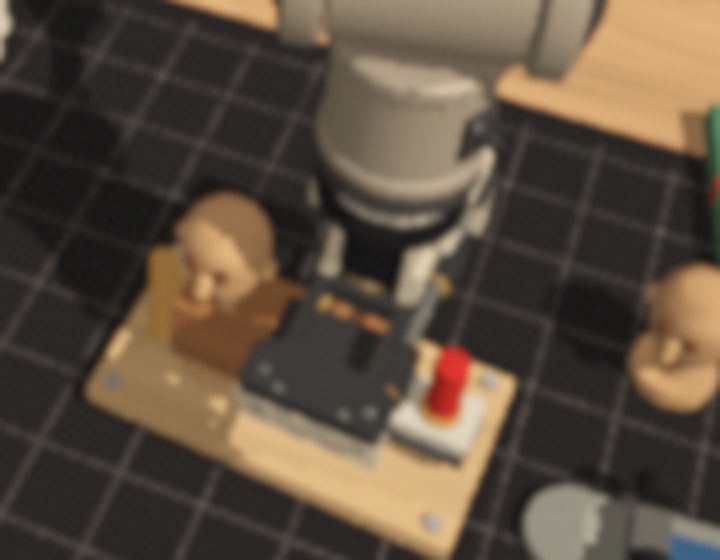

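View pics/top10.png

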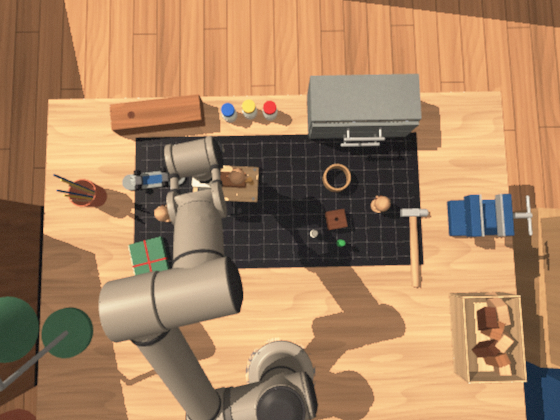

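View pics/scene10.png

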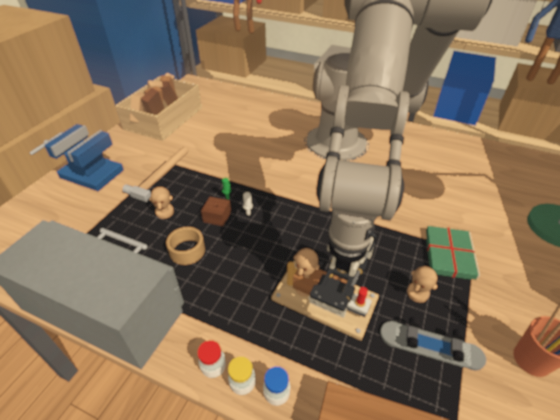

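The pin is seated at scene (362,297), the head is upright at (305,262), the bystanders haven't moved, and the gripper straddles the halves, closed at 43.7 mm. Handing in.

Run:
```python
from cell import robot
print(robot.hand_in());s=robot.observe();print(s["time"],s["opening"],s["contact_force"])
```

```text
the job is handed in; nothing more can be done
None
the job is handed in; nothing more can be done
```

The job is done and handed in at about 21 s of the 64 s allowed, with the gripper still holding the squeeze.

- **Jaw:** I pushed it shut to its hard stop, which read 14–16 N. The holes lined up in both cameras.
- **Pin:** I centred the red-handled pin with two grips at right angles, lifted it from its stand and pushed it through both ears. It met no resistance until the collar seated at the expected height (TCP 66.9 mm, 67 mm expected), with 13–18 N of reaction. The pictures show the brass collar on the upper ear.
- **Squeeze:** The fingers hold the two halves at 40 N, with the opening at 43.7 mm against the 44 mm pair. Net side force was close to zero.
- **Rest of the bench:** In the last pictures the head stands upright in the clamp and the other things are where they were.

No check failed. The camera-based position of the clamp was about 2 mm off from contact; I corrected it after the pin went in and used that for the squeeze. The finger contacts themselves were hidden by the gripper body in the last pictures, so the squeeze rests on the opening and force readings.

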